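Set the depth stop on a heat sink and lock it

ROBOT

A 6-joint arm with a two-finger parallel gripper is mounted at the origin on the work surface. World frame = base frame: x ahead of the robot, y to its left, z up, the work surface at z = 0. Lengths are in mm, angles in rad, forces in N, time in s.
With the tool pointing down it reaches from about 425 to 925 mm from the base axis. Payload 12.5 kg.
Tool frame: the origin (TCP) lies at the very end of the fingers, on their centre line; the grasp point (between the pads) lies 19 mm behind it; z points along the fingers, x is the direction in which the jaws open and shut, and the axes are right-handed (so a half turn about z gives the same grasp; the last joint's range is limited). The gripper opens to 85 mm and grips with 20 to 120 N. Pads are 22 mm wide; open, the fingers measure 114 mm over their backs; the gripper's body (76 mm by 85 mm) begins 54 mm behind the grasp point. The pads swing forward as they close: fully open they stand 13 mm farther back than shut.
Start: joints at [-1.339, 0.491, 1.559, -0, 1.092, -0.106], TCP at [207.156, -589.688, 231.327] pointing down, gripper open.
Joint ranges: [-3.1, 3.1], [-0.84, 2.19], [0.05, 2.79], [-1.13, 4.28], [0.06, 2.93], [-2.69, 2.69]. Speed limits (rad/s): [2.22, 2.22, 2.79, 3.14, 3.14, 3.14].

INTERFACE

Orientations are given as [roll, pitch, yaw] about the fixed x, y, z axes, in that order (R = Rz(yaw) Ry(pitch) Rx(roll)).
In Python, from bench import bot gives the robot as it stands. The module is installed in compiled form; this text tells all that it offers.
- The arm moves only by the shell command python3 -m pendant 'ROWS' [FORCE]. ROWS is JSON, a list of rows, each a list of 7 numbers: the turn, a rotation vector about the tool's x, y, z as a fraction of full scale, then the shift along the tool's x, y, z as a fraction of full scale, then the opening, from -1 (shut) to 1 (fully open). In form: [[rx, ry, rz, tx, ty, tz, gripper], ...]. A call has 1 to 20 rows; each row shifts and turns the pose as measured when the row begins, along the tool's axes as they then stand; what a row does not reach is not made up. Full scale, the value 1, is 20 mm for a shift and 0.15 rad for a turn. A row lasts 1/10 s, in which the tool goes at most 50 mm and 8.59 degrees, less where a joint would pass 70% of its speed; a pose out of reach is approached as far as the arm can. A call with a number of a shift or a turn outside -1 to 1 is refused whole. A call with a gripper value outside its range is refused whole. The fingers move at their own pace and stop on an object; FORCE is the grip in N (left out, the last holds). Time passes only in rows, so rows that do not move let the fingers close. It gives the time, the measured TCP pose, the force and the opening at its end, in the units of the state.
- bot.read_state(): the state, without advancing time (a new reading comes with each control period).
- bot.read_camera(name): name is "side" or "top" or "wrist"; returns (picture, depth): 420x560x3 uint8, blue, green, red; 420x560 float32, mm along the optical axis (not along the pixel's ray), 0 where there is no reading.
- bot.calibration(name): a dict with "camera_matrix" (3x3 intrinsics, pixels), "R" (3x3) and "t" (3): a world point X has camera coordinates R X + t; the wrist camera has in their place "hand_eye" (4x4, takes a point from camera to tool coordinates, whose origin is the TCP and whose axes are the tool frame's). Camera axes: x right, y down, z forward; pixel columns grow to the right and rows downward; lengths in mm; the calibration is good to about 2 mm. A picture is of the moment at which its call begins: read the wrist's pose just before it. calibration takes no time and is no camera call.
- bot.job_done(): hands the job in, once; it reports no verdict.
Trained networks look in the newest picture that a camera, given by its name, has taken for a name from the list of things; names that differ only in an ending like _2 or _b are one class to them, and where a whole thing is asked for, a point or a joint stands for the part that bears it (a point fixed in the world has none). Each returns a list of dicts, best first, with "confidence" (0 to 1); they miss things now and then, are a little off and sometimes report something else, mostly with a low value. They report only what shows in the picture. A call takes as long as a camera call. They do not tell look-alikes from the thing itself.
- bot.boxes_of(camera, name): "at" ([x, y, z] in mm, in the coordinates of the camera as it stood for that picture, good to about 4 mm: the middle of the surface that is visible of it).
- bot.trace(camera, name): "pixels" (420x560 bool, what is visible of it).
The state is a dict: "clock": time; "joint_positions": joint angles; "joint_velocities": joint speeds; "tau": joint torques, N m; "tool_pos": TCP position; "tcp_rot": TCP orientation; "contact_force": force on the tool from outside, world axes, zero at the start; "torque": the same for the moment, N m; "grip_width": opening from 0.0 (shut) to 1.0 (fully open).
Only numpy, scipy, OpenCV 4.12 (cv2) and the standard library are available. Lean on these libraries where they do the work, as an engineer would, in place of code of your own. Each camera call takes 0.05 s, during which the arm holds its last target.

TASK

Lay the taller finned heat sink flat, fins up, lengthwise on the bed of the depth-stop stand between the guide rails, with one end under the stop so that the whole foot will land on it. Then lower the stop gently until its foot rests on the fins, and only then swing the clamp lever fully round to its end stop to lock it. Leave everything else on the bench where it is.

Things in the scene. Friction and masses are not known exactly. Their poses are not given: they have to be found in the camera images.
- clamp (a joint): Angle of the clamp lever, in rad: 0 to 0.35 = loose, as it starts; 1.5 = its end stop, locked. At 0 the lever points along the stand's -x; it grows clockwise seen from above, so at 1.5 it points nearly along the stand's +y, over the column. Stays where left; takes about 3.5 N at its grip.
- tall_sink: The taller of two bare aluminium finned heat sinks, 190 x 44 x 46 mm high, about 0.45 kg: an 8 mm slab with five full-length upright fins (4 mm thick, 10 mm apart), the outer two flush with its sides, tops level. Starts on the table, fins up. Origin: centre of its underside; x along its length, z up. Ends alike.
- depth_rod (a joint): How far the depth stop is lowered, in m: 0 = up (foot 125 mm above the table), growing downward, travel 0.10; starts at 0 to 0.02. An upright rod with a round foot below the bracket and a black knob on top. It slides straight, stays where left, and takes about 2 N to push down, 9 N to pull up.
- stand: Grey depth-stop stand fixed to the table. Origin on the table surface, z up, y along its bed from the open end (-y) to the column (+y). Base plate 120 mm (x) x 310 mm (y from -135 to +175); its upper face, the bed, is 15 mm above the table. Steel column 30 mm across at y = +140 mm.
- bed_end (a point): Middle of the bed's open -y end, on the upper face of the base. Two low guide rails stand on the bed (stand frame y -125 to +45 mm), tops 23 mm above the table, inner faces at x = -31 and +31 mm. The bed is open above and at this end.
- bracket_end (a point): Middle of the lower edge of the bracket's free end (stand frame y = +38 mm). The bracket, 42 mm wide (x), runs from here to the column, 135 to 165 mm above the table, and carries the depth stop at stand x = 0, y = +60 mm.
- low_sink: The lower finned heat sink, 190 x 44 mm but only 26 mm high, otherwise alike; not wanted. Origin: centre of its underside; x along its length, z up.
- stop_foot (a point): Centre of the flat underside of the depth stop's foot (30 mm across).
- stop_knob (a point): Centre of the black knob on top of the depth stop (36 mm across, reaching 15 mm above and below this point); 162 mm above the underside of the foot.
- clamp_grip (a point): Upright black grip at the end of the clamp lever: a round post 18 mm across, this point on its axis at half height, its top 18 mm above and its foot 18 mm below this point; it is 199 mm above the table. The lever itself is below the post, 14 mm wide, its top 181 mm above the table.
- clamp_axis (a point): Point on the upright turning axis of the clamp lever, at the top of the bracket, 75 mm (horizontally) from clamp_grip.
- dish: Green ceramic dish with springs, 110 mm across, 34 mm high, loose bystander. Origin: centre of its underside.
- cap_tray: Yellow tray of capacitors, 120 x 180 mm, 44 mm high with contents, loose bystander. Origin: centre of its underside.
- driver: Screwdriver lying on the table, 170 mm long, loose bystander. Origin on its length, on its underside.
There are look-alikes about, which are no part of the job. Leave any brown or red look-alike of the tall_sink alone.

How it is judged (in metres and radians):
On the way, in this order (a step that is already met when the one before it is completed fails the run):
1. the tall heat sink lies flat in the bed with its end under the raised stop (z of tall_sink in the frame of stand between 0.012 and 0.0185 m and x of tall_sink in the frame of stand between -0.012 and 0.012 m and angle between the x axis of tall_sink and the y axis of stand, either way round below 0.15 rad and angle between tall_sink's own z axis and vertical below 0.06 rad and x of stop_foot in the frame of tall_sink between -0.085 and 0.085 m), for 0.2 s.
2. the stop's foot rests on the heat sink, clamp still loose (all of step 1 and z of stop_foot in the frame of tall_sink below 0.0475 m and value of joint clamp below 0.6 rad), for 0.2 s.
3. the clamp lever is swung to its end stop, foot still on the heat sink (all of step 1 and z of stop_foot in the frame of tall_sink below 0.0475 m and value of joint clamp above 1.35 rad), for 0.2 s.
At the end, for the whole second after the job is handed in: The tall heat sink lies still and flat on the bed, fins up, between the rails (centred within 12 mm, in line within 0.15 rad), reaching under the stop so that the foot's centre is at least 10 mm in from its end; the foot is within 1.5 mm of the fin tops; the clamp lever is at 1.35 rad or more (all of step 3 and linear speed of tall_sink below 0.02 m/s); the robot touches nothing.
It fails at once if the clamp is swung while the stop is not down on the heat sink (value of joint clamp above 0.7 rad and z of stop_foot in the frame of tall_sink above 0.05 m).
It fails at once if the stop is pressed hard on the heat sink (over 45 N) (contact force between depth_rod and tall_sink above 45 N).
It fails at once if a bystander (low heat sink, dish, tray or screwdriver) is moved more than 25 mm (distance of any of low_sink, dish, cap_tray, driver from where it was at the start of the episode above 0.025 m).
It also fails if it takes over 69 s, if anything falls off the work surface, if the arm or the gripper's body presses on something with over 40 N, if the wrist force passes 120 N, or if a joint passes its speed limit or range.

## Working session

There is one attempt and no reset: what is moved stays moved. The work goes in short steps, Python scripts to look and compute and a shell command to move; the robot and the scene stay as the last step left them, time stands still between calls to the robot, and variables do not carry over. Pictures are saved under pics/ and viewed, and the job is handed in when it is done.

```bash
mkdir -p pics; ls; cat > h.py <<'E'
import numpy as np, cv2
from scipy.spatial.transform import Rotation as Ro
from bench import bot
def tool():
    s=bot.read_state(); T=np.eye(4); T[:3,:3]=Ro.from_euler('xyz',s['tcp_rot']).as_matrix(); T[:3,3]=s['tool_pos']; return T,s
def c2w(cam,T=None):
    c=bot.calibration(cam); M=np.eye(4)
    if cam=='wrist': return T@np.array(c['hand_eye'])
    M[:3,:3]=np.array(c['R']).T; M[:3,3]=-np.array(c['R']).T@np.array(c['t']); return M
def cloud(cam,d,M):
    K=np.array(bot.calibration(cam)['camera_matrix']); v,u=np.indices(d.shape)
    P=np.stack([(u-K[0,2])/K[0,0]*d,(v-K[1,2])/K[1,1]*d,d],-1)
    W=P@M[:3,:3].T+M[:3,3]; W[d<=0]=np.nan; return W
E
python3 - <<'E'
from h import *
for c in ['side','top','wrist']:
    T,s=tool(); p,d=bot.read_camera(c); cv2.imwrite(f'pics/{c}0.png',p); np.save(f'{c}0.npy',d)
    M=c2w(c,T); np.save(f'{c}M0.npy',M); print(c,M.round(2).tolist())
print(tool()[1])
E
```

```text
pics
side [[0.58, 0.49, -0.65, 1521.81], [0.81, -0.37, 0.45, -746.49], [-0.02, -0.79, -0.61, 1134.59], [0.0, 0.0, 0.0, 1.0]]
top [[-0.01, -0.98, 0.18, 287.39], [-1.0, 0.01, 0.03, -45.37], [-0.03, -0.18, -0.98, 1441.82], [0.0, 0.0, 0.0, 1.0]]
wrist [[0.33, -0.9, -0.28, 278.82], [-0.94, -0.32, -0.1, -564.98], [-0.0, 0.29, -0.96, 373.33], [0.0, 0.0, 0.0, 1.0]]
{'clock': 0.15, 'joint_positions': array([-1.33861745e+00,  4.91422198e-01,  1.55931307e+00, -1.14854971e-05,
        1.09166722e+00, -1.05600548e-01]), 'joint_velocities': array([-0.00086423, -0.00301665, -0.00281484, -0.00076286, -0.00029203,
       -0.00057717]), 'tau': array([ 2.16746084e-03, -6.18708301e+01, -2.61689579e+01, -7.73904640e-05,
        3.24359506e-03,  1.60015990e-06]), 'tool_pos': array([ 207.10291869, -589.52322509,  230.86004544]), 'tcp_rot': array([-3.14151742e+00,  8.06399835e-04, -1.23301157e+00]), 'contact_force': array([ 0.15680265,  0.32795474, -0.28785986]), 'torque': array([-0.01236984, -0.04518212, -0.02527957]), 'grip_width': 1.0029437799737526}
```

View pics/top0.png

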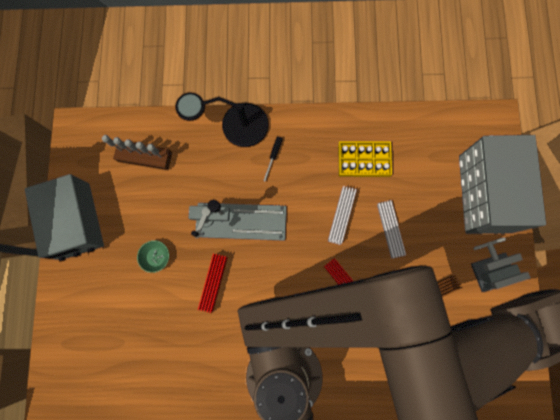

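View pics/side0.png

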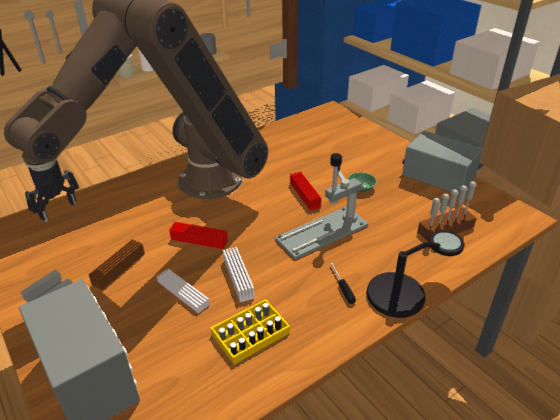

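```bash
python3 - <<'E'
from h import *
for c in ['top','side']:
    bot.read_camera(c); M=np.load(f'{c}M0.npy')
    K=np.array(bot.calibration(c)['camera_matrix'])
    for n in ['tall_sink','low_sink','stand','stop_knob','stop_foot','clamp_grip','clamp_axis','bracket_end','bed_end','dish','cap_tray','driver']:
        for b in bot.boxes_of(c,n)[:4]:
            a=np.array(b['at']); px=K@a; print(c,n,round(b['confidence'],2),(M[:3,:3]@a+M[:3,3]).round(0),(px[:2]/px[2]).round(0))
E
```

```text
top tall_sink 0.93 [ 332. -176.   39.] [336. 272.]
top tall_sink 0.84 [ 522. -198.   32.] [341. 216.]
top tall_sink 0.79 [296. 231.  37.] [213. 284.]
top tall_sink 0.53 [ 285. -539.   38.] [449. 286.]
top low_sink 0.93 [ 469. -365.   24.] [391. 231.]
top stand 0.62 [501. 155.  19.] [238. 224.]
top stop_knob 0.5 [507. 180. 293.] [215. 207.]
top stop_foot 0.44 [508. 186. 297.] [213. 206.]
top clamp_grip 0.48 [475. 246. 180.] [201. 225.]
top clamp_axis 0.69 [504. 155.  15.] [238. 223.]
top bracket_end 0.88 [500. 156.  19.] [237. 224.]
top bed_end 0.66 [504. 155.  18.] [238. 223.]
top dish 0.89 [389. 449.  18.] [151. 257.]
top cap_tray 0.77 [ 722. -287.   13.] [364. 160.]
top driver 0.72 [502. 156.  16.] [238. 223.]
top driver 0.7 [762.  28.  23.] [274. 150.]
side tall_sink 0.9 [ 543. -211.   38.] [237. 274.]
side tall_sink 0.9 [320. 228.  39.] [306. 189.]
side tall_sink 0.89 [ 307. -208.   44.] [200. 232.]
side tall_sink 0.85 [ 275. -495.   42.] [114. 262.]
side low_sink 0.65 [ 493. -366.   25.] [184. 289.]
side stand 0.84 [527. 179.  13.] [332. 228.]
side stop_knob 0.51 [526. 183. 266.] [337. 165.]
side stop_foot 0.83 [521. 186. 270.] [336. 163.]
side clamp_grip 0.69 [518. 180. 268.] [334. 164.]
side clamp_grip 0.57 [506. 241. 179.] [345. 179.]
side clamp_axis 0.92 [526. 176.  16.] [331. 228.]
side bracket_end 0.75 [523. 173.  17.] [330. 228.]
side bed_end 0.57 [524. 179.  16.] [331. 227.]
side dish 0.63 [386. 467.  21.] [365. 179.]
side cap_tray 0.86 [ 729. -299.   23.] [246. 330.]
side driver 0.69 [ 728. -298.   26.] [247. 329.]
side driver 0.59 [777.  19.  20.] [346. 291.]
side driver 0.54 [529. 176.  12.] [331. 229.]
```

```bash
python3 - <<'E'
from h import *
for c in ['top','side']:
    p,d=bot.read_camera(c); M=c2w(c); W=cloud(c,d,M)
    for n in ['tall_sink','low_sink','stand']:
        for b in bot.trace(c,n)[:4]:
            m=b['pixels']; X=W[m]; X=X[np.isfinite(X[:,0])]
            if len(X)<20: continue
            if n=='stand': X=X[(X[:,2]<25)&(X[:,2]>8)]
            r=cv2.minAreaRect(X[:,:2].astype(np.float32))
            bx=cv2.boxPoints(r); e=bx[1]-bx[0]; e2=bx[2]-bx[1]; L=e if np.hypot(*e)>np.hypot(*e2) else e2
            print(c,n,round(b['confidence'],2),np.array(r[0]).round(),np.array(r[1]).round(),'yawdeg',round(np.degrees(np.arctan2(L[1],L[0])),1),'z95',np.percentile(X[:,2],[5,50,95]).round(),p[m].mean(0).round())
    if c=='side': cv2.imwrite('pics/crop1.png',cv2.resize(p[210:330,140:300],None,fx=4,fy=4,interpolation=2))
    else: cv2.imwrite('pics/crop2.png',cv2.resize(p[170:280,310:420],None,fx=5,fy=5,interpolation=2))
E
```

```text
top tall_sink 0.86 [ 527. -204.] [ 51. 202.] yawdeg -17.4 z95 [ 3. 31. 49.] [154. 159. 167.]
top tall_sink 0.7 [303. 241.] [ 57. 194.] yawdeg -14.2 z95 [ 5. 39. 50.] [ 13.  21. 135.]
top tall_sink 0.66 [ 288. -545.] [45. 82.] yawdeg -66.2 z95 [ 4. 40. 50.] [18. 42. 73.]
top tall_sink 0.54 [ 336. -178.] [82. 79.] yawdeg 8.7 z95 [ 2. 34. 50.] [ 12.  16. 101.]
top low_sink 0.98 [ 477. -370.] [193.  54.] yawdeg 12.3 z95 [ 3. 21. 30.] [120. 125. 132.]
top low_sink 0.27 [488. 258.] [71. 84.] yawdeg -37.6 z95 [176. 182. 219.] [104. 113. 114.]
side tall_sink 0.9 [ 268. -483.] [ 53. 195.] yawdeg -65.2 z95 [ 6. 40. 48.] [21. 48. 85.]
side tall_sink 0.76 [ 269. -203.] [229. 108.] yawdeg 36.6 z95 [ 3. 39. 49.] [  7.  13. 153.]
side tall_sink 0.7 [ 517. -191.] [ 57. 225.] yawdeg -16.7 z95 [ 8. 37. 49.] [168. 174. 183.]
side tall_sink 0.58 [279. 246.] [ 62. 261.] yawdeg -17.5 z95 [ 4. 39. 49.] [  8.  15. 156.]
side low_sink 0.82 [ 468. -363.] [221.  64.] yawdeg 11.5 z95 [ 1. 22. 30.] [149. 156. 167.]
side stand 0.75 [518. 146.] [312. 127.] yawdeg 87.3 z95 [11. 16. 23.] [116. 125. 124.]
```

View pics/crop1.png

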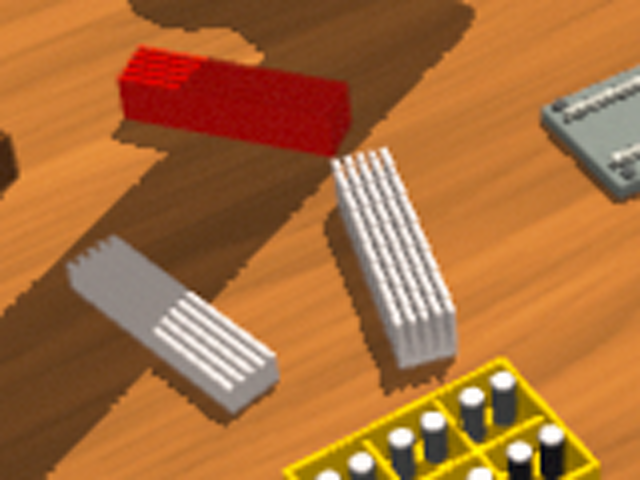

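Candidates in the side view: silver (237,274), depth top ≈48 mm; silver (184,289), ≈28 mm, the low sink; reds (200,232) and (306,189); brown (114,262). The silver one at (237,274) is tall and bare, and the crop confirms its fins are tall and upright. I'll look closer with the wrist camera.

```bash
cat >> h.py <<'E'
def goto(x,y,z,yaw):
    T,s=tool(); d=np.array([x,y,z])-T[:3,3]; Rt=Ro.from_euler('xyz',[np.pi,0,yaw]).as_matrix()
    rv=Ro.from_matrix(T[:3,:3].T@Rt).as_rotvec()
    print('pos',T[:3,3].round(1),'rpy',np.round(s['tcp_rot'],3),'F',s['contact_force'].round(1),'w',round(s['grip_width'],3),'t',round(s['clock'],2))
    print('turn units',(rv/.15).round(2),'shift units (now)',(T[:3,:3].T@d/20).round(2),'shift units after turn',(Rt.T@d/20).round(2))
E
python3 - <<'E'
from h import *
print(bot.calibration('wrist'))
goto(500,-196,231,-1.867)
E
```

```text
{'camera_matrix': array([[314.95984556,   0.        , 276.02968322],
       [  0.        , 314.95984556, 208.73429669],
       [  0.        ,   0.        ,   1.        ]]), 'hand_eye': array([[ 9.99999929e-01,  3.22678317e-05,  3.74397268e-04,
         5.17817098e-01],
       [-1.40233113e-04,  9.56378470e-01,  2.92130454e-01,
        -7.58053526e+01],
       [-3.48639070e-04, -2.92130486e-01,  9.56378407e-01,
        -1.42555744e+02],
       [ 0.00000000e+00,  0.00000000e+00,  0.00000000e+00,
         1.00000000e+00]])}
pos [ 207.2 -589.7  231.4] rpy [-3.142 -0.    -1.233] F [-0.5  0.1 -0.3] w 0.999 t 1.85
turn units [-0.   -0.    4.23] shift units (now) [-1.372e+01 -2.034e+01  2.000e-02] shift units after turn [-2.31e+01 -8.26e+00  2.00e-02]
```

```bash
python3 -m pendant '[[0,0,0.85,0,0,0,1],[0,0,0.85,0,0,0,1],[0,0,0.85,0,0,0,1],[0,0,0.85,0,0,0,1],[0,0,0.85,0,0,0,1]]'; python3 -m pendant '[[0,0,0,-1,-0.36,0,1],[0,0,0,-1,-0.36,0,1],[0,0,0,-1,-0.36,0,1],[0,0,0,-1,-0.36,0,1],[0,0,0,-1,-0.36,0,1],[0,0,0,-1,-0.36,0,1],[0,0,0,-1,-0.36,0,1],[0,0,0,-1,-0.36,0,1],[0,0,0,-1,-0.36,0,1],[0,0,0,-1,-0.36,0,1],[0,0,0,-1,-0.36,0,1],[0,0,0,-1,-0.36,0,1],[0,0,0,-1,-0.36,0,1],[0,0,0,-1,-0.36,0,1],[0,0,0,-1,-0.36,0,1],[0,0,0,-1,-0.36,0,1],[0,0,0,-1,-0.36,0,1],[0,0,0,-1,-0.36,0,1],[0,0,0,-1,-0.36,0,1],[0,0,0,-1,-0.36,0,1]]'
python3 -c "
from h import *
goto(500,-196,231,-1.867)"
```

```text
clock: 2.35
tool_pos: [207.1, -589.7, 231.3]
tcp_rot: [-3.142, -0.0, -1.893]
contact_force: [1.0, -0.1, 0.0]
grip_width: 1.002
clock: 4.35
tool_pos: [481.1, -246.1, 232.1]
tcp_rot: [-3.139, -0.002, -1.902]
contact_force: [0.5, -0.7, -0.9]
grip_width: 0.999
pos [ 481.1 -246.1  232.1] rpy [-3.139e+00 -2.000e-03 -1.902e+00] F [ 0.5 -0.7 -0.9] w 0.999 t 4.35
turn units [-0.02 -0.01 -0.23] shift units (now) [-2.68 -0.08  0.05] shift units after turn [-2.67 -0.17  0.05]
```

```bash
python3 -m pendant '[[0,0,-0.23,-0.9,-0.05,0,1],[0,0,0,-0.9,-0.05,0,1],[0,0,0,-0.9,-0.05,0,1],[0,0,0,0,0,0,1],[0,0,0,0,0,0,1]]'
cat >> h.py <<'E'
def look(name,nets=(),cam='wrist'):
    T,s=tool(); p,d=bot.read_camera(cam); M=c2w(cam,T); W=cloud(cam,d,M); cv2.imwrite(f'pics/{name}.png',p)
    K=np.array(bot.calibration(cam)['camera_matrix']); out={}
    for n in nets:
        for b in bot.boxes_of(cam,n)[:3]:
            a=np.array(b['at']); px=K@a; print(n,round(b['confidence'],2),(M[:3,:3]@a+M[:3,3]).round(0),(px[:2]/px[2]).round(0))
        out[n]=bot.trace(cam,n)
    np.savez(name,p=p,W=W,M=M); return p,W,M,out
E
python3 - <<'E'
from h import *
p,W,M,o=look('w1',['tall_sink'])
for b in o['tall_sink']:
    X=W[b['pixels']]; X=X[np.isfinite(X[:,0])]
    hi=np.percentile(X[:,2],95); Y=X[X[:,2]>hi-5]
    r=cv2.minAreaRect(Y[:,:2].astype(np.float32)); print(b['confidence'],len(X),np.percentile(X[:,2],[5,50,95]).round(1),r, cv2.boxPoints(r).round(0).tolist())
W2=W.reshape(-1,3); print('table z',np.nanpercentile(W2[:,2],[5,25,50,75]))
print(tool()[1]['tool_pos'],tool()[1]['tcp_rot'])
E
```

```text
clock: 4.85
tool_pos: [502.3, -191.8, 232.2]
tcp_rot: [-3.138, -0.002, -1.863]
contact_force: [0.1, 0.2, -0.1]
grip_width: 0.999
tall_sink 0.88 [ 319. -200.   43.] [325. 324.]
tall_sink 0.84 [399. 216.  21.] [  7. 341.]
tall_sink 0.75 [ 262. -451.   30.] [527. 304.]
0.94 5715 [ 6.9 40.4 46.4] ((309.02001953125, -200.7671661376953), (155.54623413085938, 45.424781799316406), 38.514434814453125) [[234.0, -231.0], [262.0, -267.0], [384.0, -170.0], [356.0, -135.0]]
0.86 7359 [ 7.  39.3 46.8] ((526.9215087890625, -201.34844970703125), (44.01409149169922, 189.97720336914062), 73.34992218017578) [[430.0, -195.0], [612.0, -250.0], [624.0, -207.0], [442.0, -153.0]]
0.77 335 [ 3.5 18.2 40.8] ((394.07086181640625, 208.01971435546875), (7.414276123046875, 13.441781997680664), 24.851802825927734) [[388.0, 213.0], [394.0, 200.0], [400.0, 203.0], [395.0, 216.0]]
0.68 4193 [ 2.9 30.7 46.1] ((357.3038330078125, -357.2584228515625), (336.4835205078125, 69.2274398803711), 45.83850860595703) [[215.0, -454.0], [265.0, -502.0], [499.0, -261.0], [450.0, -212.0]]
table z [-1.25424705 -0.36846501  0.479391   26.88028672]
[ 502.1152736  -192.40286599  232.14564509] [-3.13790815e+00 -2.28359357e-03 -1.86428067e+00]
```

View pics/w1.png

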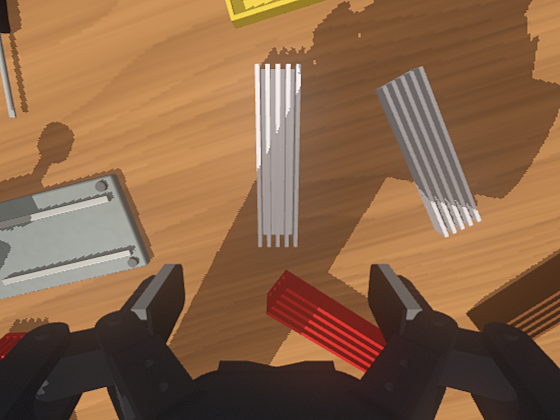

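```bash
python3 -c "
from h import *
goto(483.9,-188.6,12,-1.861)"
```

```text
pos [ 502.1 -192.4  232.1] rpy [-3.138e+00 -2.000e-03 -1.864e+00] F [-0.2 -1.2  0.9] w 0.998 t 5.0
turn units [-0.02 -0.02 -0.02] shift units (now) [ 0.06  0.97 11.  ] shift units after turn [ 0.08  0.93 11.01]
```

```bash
python3 -m pendant '[[-0.02,-0.02,-0.02,0.08,0.93,1,1],[0,0,0,0,0,1,1],[0,0,0,0,0,1,1],[0,0,0,0,0,1,1],[0,0,0,0,0,1,1],[0,0,0,0,0,1,1],[0,0,0,0,0,1,1],[0,0,0,0,0,1,1],[0,0,0,0,0,0.9,1],[0,0,0,0,0,0,1],[0,0,0,0,0,0,1]]'
python3 -c "
from h import *
goto(483.9,-188.6,12,-1.861)"
```

```text
clock: 6.1
tool_pos: [482.5, -196.9, 48.9]
tcp_rot: [-3.137, -0.001, -1.871]
contact_force: [0.5, -0.0, 0.2]
grip_width: 1.002
pos [ 482.5 -196.9   48.9] rpy [-3.137e+00 -1.000e-03 -1.871e+00] F [ 0.5 -0.   0.2] w 1.002 t 6.1
turn units [-0.03 -0.   -0.07] shift units (now) [-0.42  0.06  1.85] shift units after turn [-0.42  0.05  1.85]
```

```bash
python3 -m pendant '[[-0.03,0,-0.07,-0.42,0.05,0,1],[0,0,0,0,0,0,1],[0,0,0,0,0,1,1],[0,0,0,0,0,0.8,1],[0,0,0,0,0,0,1],[0,0,0,0,0,0,1]]'
python3 - <<'E'
from h import *
goto(483.9,-188.6,12,-1.861)
E
```

```text
clock: 6.7
tool_pos: [486.6, -188.8, 17.3]
tcp_rot: [-3.133, -0.002, -1.859]
contact_force: [-0.1, 0.4, 0.1]
grip_width: 0.995
pos [ 486.6 -188.8   17.3] rpy [-3.133e+00 -2.000e-03 -1.859e+00] F [-0.1  0.4  0.1] w 0.995 t 6.7
turn units [-0.06 -0.02  0.01] shift units (now) [0.03 0.14 0.26] shift units after turn [0.03 0.13 0.26]
```

```bash
python3 -m pendant '[[-0.06,-0.02,0,0,0.12,0.26,1],[0,0,0,0,0,0,1],[0,0,0,0,0,0,1]]'
python3 - <<'E'
from h import *
goto(483.9,-188.6,12,-1.861)
E
```

```text
clock: 7.0
tool_pos: [484.9, -188.3, 13.7]
tcp_rot: [-3.14, 0.0, -1.859]
contact_force: [-0.2, -0.1, -0.2]
grip_width: 0.997
pos [ 484.9 -188.3   13.7] rpy [-3.14   0.    -1.859] F [-0.2 -0.1 -0.2] w 0.997 t 7.0
turn units [-0.01  0.    0.01] shift units (now) [0.03 0.05 0.08] shift units after turn [0.03 0.04 0.08]
```

```bash
python3 -m pendant '[[0,0,0,0,0,0,-1],[0,0,0,0,0,0,-1],[0,0,0,0,0,0,-1],[0,0,0,0,0,0,-1],[0,0,0,0,0,0,-1],[0,0,0,0,0,0,-1],[0,0,0,0,0,0,-1],[0,0,0,0,0,0,-1]]' 90
python3 -m pendant '[[0,0,0,0,0,0,-1],[0,0,0,0,0,0,-1],[0,0,0,0,0,-0.5,-1],[0,0,0,0,0,-1,-1],[0,0,0,0,0,-1,-1],[0,0,0,0,0,-1,-1]]'
```

```text
clock: 7.8
tool_pos: [485.2, -188.6, 14.7]
tcp_rot: [-3.139, -0.0, -1.859]
contact_force: [0.3, 0.4, 2.0]
grip_width: 0.499
clock: 8.4
tool_pos: [482.3, -187.1, 84.3]
tcp_rot: [3.133, 0.002, -1.859]
contact_force: [-0.1, -0.0, -5.1]
grip_width: 0.499
```

```bash
python3 -m pendant '[[0,0,0,0,0,-1,-1],[0,0,0,0,0,-1,-1],[0,0,0,0,0,-1,-1],[0,0,-0.4,0,0,-0.5,-1],[0,0,-0.8,0,0,0,-1],[0,0,-0.8,0,0,0,-1],[0,0,-0.8,0,0,0,-1],[0,0,-0.8,0,0,0,-1],[0,0,-0.8,0,0,0,-1],[0,0,-0.8,0,0,0,-1],[0,0,-0.8,0,0,0,-1],[0,0,-0.8,0,0,0,-1],[0,0,-0.8,0,0,0,-1],[0,0,-0.8,0,0,0,-1],[0,0,-0.8,0,0,0,-1],[0,0,-0.8,0,0,0,-1],[0,0,-0.8,0,0,0,-1],[0,0,-0.8,0,0,0,-1],[0,0,-0.4,0,0,0,-1],[0,0,0,0,0,0,-1]]'
python3 - <<'E'
from h import *
goto(480,-170,160,-0.05)
Ws=[('w1',np.load('w1.npz')['W'])]
for c in ['top','side']:
    p,W,M,o=look(c+'2',cam=c); Ws.append((c,W))
for n,W in Ws:
    X=W.reshape(-1,3); X=X[np.isfinite(X[:,0])]
    X=X[(X[:,0]>420)&(X[:,0]<620)&(X[:,1]>-40)&(X[:,1]<330)]
    B=X[(X[:,2]>11)&(X[:,2]<27)]
    print(n,len(B)); 
    if len(B)>10:
        r=cv2.minAreaRect(B[:,:2].astype(np.float32)); print(r,cv2.boxPoints(r).round(0).tolist())
    Rl=X[(X[:,2]>20)&(X[:,2]<26)]; print('rails',len(Rl))
    np.save('B_'+n,X)
E
```

```text
clock: 10.4
tool_pos: [473.1, -182.1, 163.0]
tcp_rot: [-3.13, 0.023, 0.02]
contact_force: [-0.4, -1.3, -5.5]
grip_width: 0.501
pos [ 473.1 -182.1  163. ] rpy [-3.13   0.023  0.02 ] F [-0.4 -1.3 -5.5] w 0.501 t 10.4
turn units [-0.07  0.16  0.47] shift units (now) [ 0.36 -0.59  0.15] shift units after turn [ 0.32 -0.62  0.15]
w1 12802
((510.6836242675781, 92.30924224853516), (205.15451049804688, 120.11235046386719), 87.14317321777344) [[446.0, -7.0], [566.0, -13.0], [576.0, 192.0], [456.0, 198.0]]
rails 1655
top 2113
((509.5474548339844, 146.8186492919922), (309.49755859375, 120.34402465820312), 87.07291412353516) [[442.0, -5.0], [562.0, -11.0], [578.0, 298.0], [457.0, 304.0]]
rails 314
side 1949
((515.8921508789062, 146.00840759277344), (312.6880798339844, 128.2504425048828), 87.2009506225586) [[444.0, -7.0], [572.0, -13.0], [588.0, 299.0], [459.0, 305.0]]
rails 303
```

```bash
python3 - <<'E'
from h import *
p=cv2.imread('pics/top2.png'); cv2.imwrite('pics/c3.png',cv2.resize(p[180:270,170:310],None,fx=5,fy=5,interpolation=2))
p=cv2.imread('pics/side2.png'); cv2.imwrite('pics/c4.png',cv2.resize(p[130:270,250:400],None,fx=4,fy=4,interpolation=2))
E
```

```text
(no output)
```

View pics/c3.png

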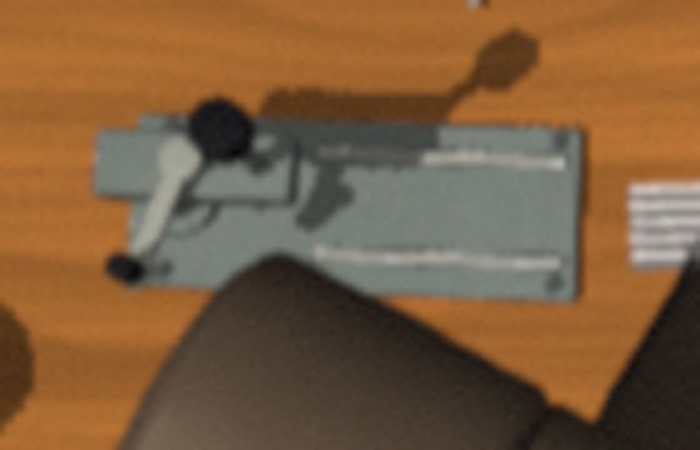

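View pics/c4.png

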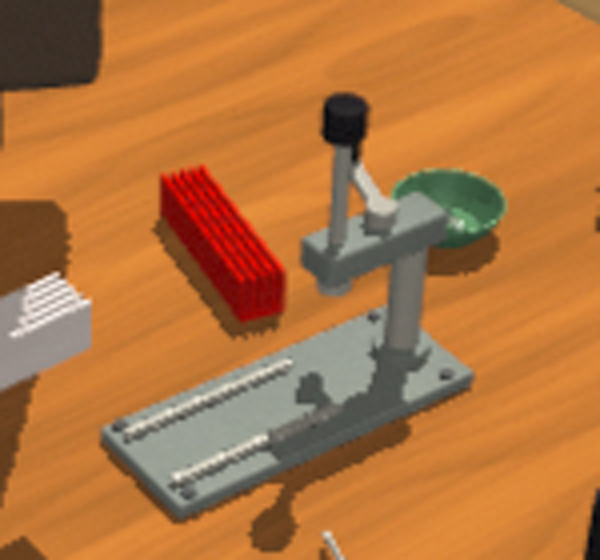

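```bash
python3 - <<'E'
from h import *
a=-0.0503; R=np.array([[np.cos(a),np.sin(a)],[-np.sin(a),np.cos(a)]]) # world->stand
for n,o in [('w1',(512.8,124.8)),('top',(509,126)),('side',(512.8,125))]:
    X=np.load(f'B_{n}.npy'); S=(X[:,:2]-o)@R.T
    m=(X[:,2]>19)&(X[:,2]<26)&(S[:,1]>-125)&(S[:,1]<30)&(abs(S[:,0])<50)
    for sg in (-1,1):
        q=m&(S[:,0]*sg>0); 
        if q.sum(): print(n,sg,q.sum(),np.percentile(S[q,0],[5,50,95]).round(1),np.percentile(S[q,1],[1,99]).round(0), np.polyfit(S[q,1],S[q,0],1).round(4))
    hi=(X[:,2]>200)&(abs(S[:,0])<80)&(S[:,1]>20)
    if hi.sum()>5:
        Z=X[hi,2]; k=Z>Z.max()-12; print('knob top',Z.max(),S[hi][k].mean(0))
    g=(X[:,2]>168)&(X[:,2]<225)&(S[:,0]<-20)&(S[:,1]>40); print('lever/grip',g.sum(),S[g].mean(0) if g.any() else '', X[g,2].max() if g.any() else '', S[g].min(0) if g.any() else '')
goto(499,-150,163,-0.0503)
E
```

```text
w1 -1 830 [-38.9 -34.8 -31.4] [-124.   28.] [ 6.60000e-03 -3.46592e+01]
w1 1 819 [31.1 35.  38.5] [-124.   11.] [-1.2700e-02  3.4377e+01]
lever/grip 0   
top -1 151 [-45.6 -33.7  -4.9] [-123.   27.] [ 5.10000e-03 -2.97817e+01]
top 1 138 [ 6.2 32.7 43.1] [-121.   27.] [-1.00000e-03  2.93302e+01]
knob top 299.98017251679175 [-0.40495029 60.41547462]
lever/grip 126 [-54.73655265 121.42855772] 223.46814604901556 [-81.12524582 102.68180403]
side -1 128 [-45.7 -32.3  -5.8] [-124.   24.] [ 1.70000e-02 -2.83738e+01]
side 1 112 [ 4.  36.4 42.9] [-124.   27.] [-1.78000e-02  3.21567e+01]
knob top 301.7463814796283 [ 3.8699927  59.60380139]
lever/grip 49 [-46.27800437 122.39449241] 200.41449598519193 [-68.52038265 108.05120962]
pos [ 473.2 -182.1  163. ] rpy [-3.13   0.023  0.017] F [-1.1 -0.7 -5.4] w 0.502 t 10.5
turn units [-0.07  0.16  0.45] shift units (now) [ 1.32 -1.58 -0.01] shift units after turn [ 1.21 -1.67  0.  ]
```

```bash
python3 -m pendant '[[-0.07,0.16,0.45,0,0,0,-1],[0,0,0,0.6,-0.8,0,-1],[0,0,0,0.6,-0.8,0,-1],[0,0,0,0,-0.3,0.9,-1],[0,0,0,0,0,0.9,-1],[0,0,0,0,0,0.9,-1],[0,0,0,0,0,0.9,-1],[0,0,0,0,0,0,-1],[0,0,0,0,0,0,-1]]'
python3 - <<'E'
from h import *
goto(503.7,-50,62,-0.0503)
E
```

```text
clock: 11.4
tool_pos: [500.3, -143.9, 90.3]
tcp_rot: [3.141, -0.002, -0.07]
contact_force: [-0.1, 0.1, -5.6]
grip_width: 0.498
pos [ 500.3 -143.9   90.3] rpy [ 3.141e+00 -2.000e-03 -7.000e-02] F [-0.1  0.1 -5.6] w 0.498 t 11.4
turn units [ 0.   -0.01 -0.13] shift units (now) [-0.16 -4.7   1.41] shift units after turn [-0.07 -4.7   1.41]
```

```bash
python3 -m pendant '[[0,0,-0.13,0,0,0.5,-1],[0,0,0,-0.02,-0.8,0.5,-1],[0,0,0,-0.02,-0.8,0.4,-1],[0,0,0,0,-0.8,0,-1],[0,0,0,0,-0.8,0,-1],[0,0,0,0,-0.8,0,-1],[0,0,0,0,-0.5,0,-1],[0,0,0,0,0,0,-1],[0,0,0,0,0,0,-1]]'
python3 - <<'E'
from h import *
goto(509.3,69,62,-0.0503)
p,W,M,o=look('w3',['tall_sink'])
o2=np.array([512.6,125.]);a=-0.0503; R=np.array([[np.cos(a),np.sin(a)],[-np.sin(a),np.cos(a)]])
X=W.reshape(-1,3); X=X[np.isfinite(X[:,0])]
S=np.c_[(X[:,:2]-o2)@R.T,X[:,2]]
B=S[(abs(S[:,0])<45)&(S[:,2]>70)&(S[:,2]<110)&(S[:,1]>-150)]
print(len(B),np.percentile(B[:,2],[5,50,95]))
r=cv2.minAreaRect(B[:,:2].astype(np.float32)); print(r,cv2.boxPoints(r).round(1).tolist())
look('s3',cam='side')
E
```

```text
clock: 12.3
tool_pos: [504.4, -45.6, 60.7]
tcp_rot: [3.14, -0.004, -0.048]
contact_force: [-0.0, 0.1, -5.9]
grip_width: 0.496
pos [504.4 -45.6  60.7] rpy [ 3.14  -0.004 -0.048] F [-0.   0.1 -5.9] w 0.496 t 12.3
turn units [ 0.01 -0.03  0.02] shift units (now) [-0.03 -5.74 -0.07] shift units after turn [-0.04 -5.74 -0.07]
tall_sink 0.8 [508.  11.  89.] [274. 163.]
tall_sink 0.55 [ 373. -155.    4.] [112. 367.]
20883 [74.57394055 91.16571425 92.43785497]
((1.7505016326904297, -103.6207504272461), (92.75375366210938, 44.523414611816406), 89.99078369140625) [[-20.5, -150.0], [24.0, -150.0], [24.0, -57.20000076293945], [-20.5, -57.20000076293945]]
```

View pics/w3.png

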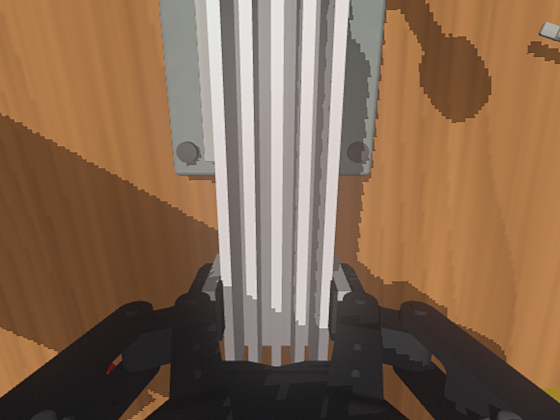

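View pics/s3.png

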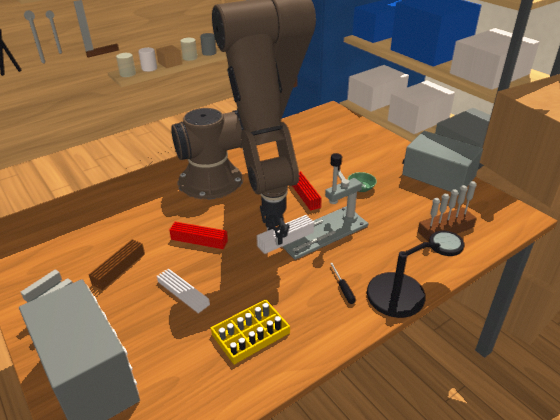

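```bash
python3 -m pendant '[[0,0,0,-0.06,-0.8,0,-1],[0,0,0,-0.05,-0.9,0,-1],[0,0,0,0,-0.9,0,-1],[0,0,0,0,-0.9,0,-1],[0,0,0,0,-0.9,0,-1],[0,0,0,0,-0.6,0,-1],[0,0,0,0,-0.3,0,-1],[0,0,0,0,0,0,-1],[0,0,0,0,0,0,-1]]'
python3 - <<'E'
from h import *
goto(508.5,69,36,-0.0503)
E
```

```text
clock: 13.4
tool_pos: [508.8, 58.3, 60.6]
tcp_rot: [3.14, -0.005, -0.057]
contact_force: [-0.8, 0.2, -5.4]
grip_width: 0.501
pos [508.8  58.3  60.6] rpy [ 3.14  -0.005 -0.057] F [-0.8  0.2 -5.4] w 0.501 t 13.4
turn units [ 0.01 -0.03 -0.05] shift units (now) [-0.05 -0.53  1.23] shift units after turn [-0.04 -0.53  1.23]
```

```bash
python3 -m pendant '[[0,-0.03,-0.05,-0.04,-0.55,0,-1],[0,0,0,0,-0.05,0.5,-1],[0,0,0,0,0,0.5,-1],[0,0,0,0,0,0.2,-1],[0,0,0,0,0,0,-1],[0,0,0,0,0,0,-1]]'
python3 - <<'E'
from h import *
goto(508.5,69,30,-0.0503)
p,W,M,o=look('w4')
look('s4',cam='side')
o2=np.array([512.6,125.]);a=-0.0503; R=np.array([[np.cos(a),np.sin(a)],[-np.sin(a),np.cos(a)]])
X=W.reshape(-1,3); X=X[np.isfinite(X[:,0])]
S=np.c_[(X[:,:2]-o2)@R.T,X[:,2]]
B=S[(abs(S[:,0])<35)&(S[:,2]>58)&(S[:,2]<80)&(S[:,1]>-40)]
print(len(B),np.percentile(B[:,2],[5,50,95]),np.percentile(B[:,0],[.5,99.5]))
E
python3 -c "
import cv2
p=cv2.imread('pics/s4.png');cv2.imwrite('pics/s4c.png',cv2.resize(p[130:270,230:390],None,fx=4,fy=4,interpolation=2))"
```

```text
clock: 14.0
tool_pos: [508.5, 69.7, 33.6]
tcp_rot: [3.139, 0.001, -0.051]
contact_force: [0.2, -0.9, -5.1]
grip_width: 0.497
pos [508.5  69.7  33.6] rpy [ 3.139e+00  1.000e-03 -5.100e-02] F [ 0.2 -0.9 -5.1] w 0.497 t 14.0
turn units [ 0.01  0.01 -0.01] shift units (now) [0.   0.03 0.18] shift units after turn [0.   0.04 0.18]
17667 [60.73780107 64.28521359 65.40627717] [-21.42435726  22.36109883]
```

View pics/w4.png

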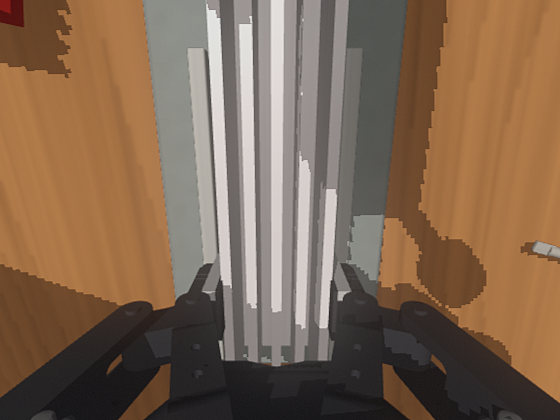

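View pics/s4c.png

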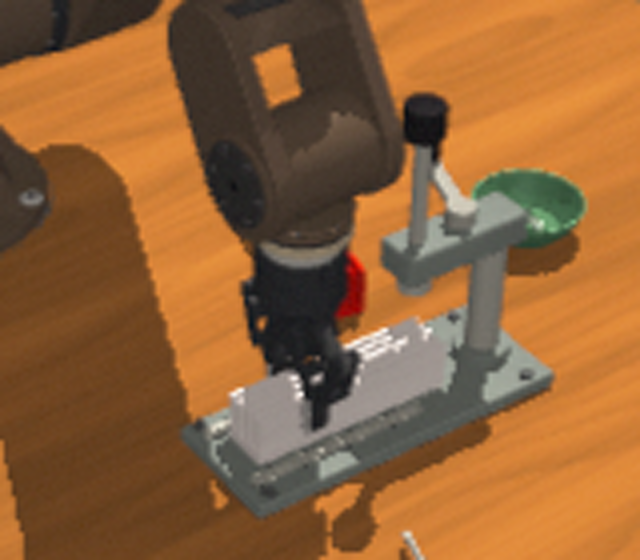

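```bash
python3 -m pendant '[[0,0,0,0,0,0.15,-1],[0,0,0,0,0,0.05,-1],[0,0,0,0,0,0,-1]]'; python3 -m pendant '[[0,0,0,0,0,0,0.5],[0,0,0,0,0,0,0.5],[0,0,0,0,0,0,0.5],[0,0,0,0,0,0,0.5],[0,0,0,0,0,0,0.5]]'
```

```text
clock: 14.4
tool_pos: [508.9, 69.6, 30.3]
tcp_rot: [3.14, -0.001, -0.052]
contact_force: [-0.2, 0.4, -3.9]
grip_width: 0.497
clock: 14.9
tool_pos: [510.2, 69.7, 31.7]
tcp_rot: [3.14, -0.005, -0.052]
contact_force: [-1.1, 0.4, 0.5]
grip_width: 0.754
```

```bash
python3 -m pendant '[[0,0,0,0,0,-0.3,1],[0,0,0,0,0,-0.6,1],[0,0,0,0,0,-1,1],[0,0,0,0,0.2,-1,1],[0,0,0,0,0.5,-1,1],[0,0,0,0,0.5,-1,1],[0,0,0,0,0.3,-1,1],[0,0,0,0,0,-1,1],[0,0,0,0,0,-1,-1],[0,0,0,0,0,-1,-1],[0,0,0,0,0,-1,-1],[0,0,0,0,0,-1,-1],[0,0,0,0,0,-1,-1],[0,0,0,0,0,-1,-1],[0,0,0,0,0,-1,-1],[0,0,0,0,0,-1,-1],[0,0,0,0,0,0,-1]]'
python3 - <<'E'
from h import *
p,W,M,o=look('w5',['stop_knob','clamp_grip','tall_sink'])
np.save('W5.npy',W)
o2=np.array([512.6,125.]);a=-0.0503; R=np.array([[np.cos(a),np.sin(a)],[-np.sin(a),np.cos(a)]])
X=W.reshape(-1,3); X=X[np.isfinite(X[:,0])]
S=np.c_[(X[:,:2]-o2)@R.T,X[:,2]]
B=S[(abs(S[:,0])<30)&(S[:,2]>57)&(S[:,2]<67)&(S[:,1]>-135)&(S[:,1]<130)]
r=cv2.minAreaRect(B[:,:2].astype(np.float32)); print('sink',len(B),np.percentile(B[:,2],[5,50,95]).round(1),r)
K=S[(S[:,2]>250)&(S[:,2]<315)&(abs(S[:,0])<60)&(S[:,1]>20)&(S[:,1]<110)]
if len(K): t=K[:,2]; k=K[t>np.percentile(t,95)-8]; print('knob',len(K),np.percentile(t,95),k.mean(0),k.min(0),k.max(0))
G=S[(S[:,2]>170)&(S[:,2]<225)&(S[:,0]<-25)&(S[:,1]>50)&(S[:,0]>-110)]
if len(G):
  k=G[G[:,2]>190]; print('grip',len(G),G.min(0),G.max(0),k.mean(0) if len(k) else '')
goto(515.6,185,340,-0.0503)
E
```

```text
clock: 16.6
tool_pos: [501.7, 39.5, 358.3]
tcp_rot: [3.14, -0.015, -0.052]
contact_force: [0.1, -1.1, 0.8]
grip_width: -0.003
stop_knob 0.65 [513. 170. 283.] [279.  15.]
tall_sink 0.85 [316. 234.  42.] [119.  22.]
tall_sink 0.56 [512. 106.  51.] [276. 118.]
tall_sink 0.26 [515. 174. 282.] [282.   9.]
sink 1855 [59.3 60.9 62.3] ((1.3391170501708984, -28.04041290283203), (157.96194458007812, 43.997314453125), 89.9556884765625)
knob 963 295.22303096045056 [ -0.42023545  47.11018252 293.08139315] [-14.58767306  43.63528889 287.23986355] [ 14.26526783  51.7848032  297.08053973]
pos [501.4  39.4 354.2] rpy [ 3.14  -0.008 -0.052] F [-0.3  0.7 -0.3] w 0.003 t 16.95
turn units [ 0.01 -0.06 -0.01] shift units (now) [ 0.33 -7.31  0.7 ] shift units after turn [ 0.34 -7.3   0.71]
```

View pics/w5.png

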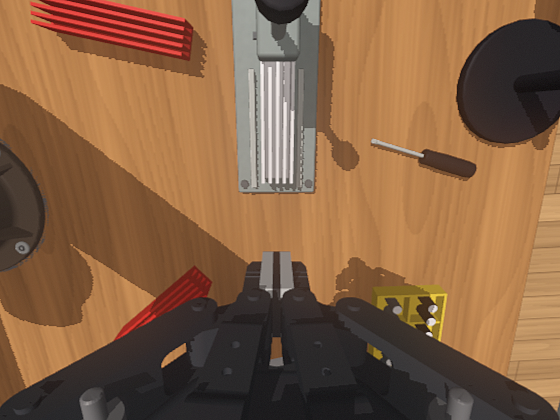

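```bash
python3 -m pendant '[[0,-0.06,-0.01,0.06,-1,0,-1],[0,0,0,0.06,-1,0,-1],[0,0,0,0.06,-1,0,-1],[0,0,0,0.06,-1,0,-1],[0,0,0,0.06,-1,0,-1],[0,0,0,0.02,-1,0,-1],[0,0,0,0,-1,0,-1],[0,0,0,0,-0.4,0,-1],[0,0,0,0,0,0,-1]]'
python3 - <<'E'
from h import *
p,W,M,o=look('w6',['clamp_grip','stop_knob'])
o2=np.array([512.6,125.]);a=-0.0503; R=np.array([[np.cos(a),np.sin(a)],[-np.sin(a),np.cos(a)]])
X=W.reshape(-1,3); X=X[np.isfinite(X[:,0])]
S=np.c_[(X[:,:2]-o2)@R.T,X[:,2]]
G=S[(S[:,2]>205)&(S[:,2]<225)&(S[:,0]<-25)&(S[:,1]>40)&(S[:,0]>-110)]
if len(G): print('grip top',len(G),G.min(0).round(1),G.max(0).round(1),np.median(G,0).round(1))
L=S[(S[:,2]>177)&(S[:,2]<186)&(abs(S[:,0])<100)&(S[:,1]>40)]
if len(L): print('lever',len(L),L.min(0).round(1),L.max(0).round(1),cv2.minAreaRect(L[:,:2].astype(np.float32)))
K=S[(S[:,2]>255)&(S[:,2]<310)&(abs(S[:,0])<40)&(S[:,1]>20)&(S[:,1]<110)]
if len(K): k=K[K[:,2]>np.percentile(K[:,2],95)-5];print('knob',len(K),k.min(0).round(1),k.max(0).round(1))
goto(515.6,185,310,-0.0503)
E
```

```text
clock: 17.85
tool_pos: [515.4, 191.7, 348.3]
tcp_rot: [3.138, 0.011, -0.052]
contact_force: [0.0, -0.7, 0.7]
grip_width: -0.004
clamp_grip 0.7 [481. 245. 184.] [237. 137.]
clamp_grip 0.51 [516. 206. 166.] [276. 172.]
stop_knob 0.82 [513. 194. 296.] [271. 227.]
grip top 398 [-79.4 121.2 205.4] [-62.3 138.8 218.8] [-69.9 130.2 216.5]
lever 1476 [-74.3  65.  177.1] [ 12.8 139.3 185.9] ((-24.54816246032715, 113.10643005371094), (48.19127655029297, 109.47073364257812), 48.96915054321289)
knob 2237 [-17.4  47.2 290.9] [ 17.2  79.8 296.9]
pos [515.5 190.4 348.9] rpy [ 3.138  0.01  -0.054] F [ 0.   0.7 -0.5] w -0.002 t 18.1
turn units [ 0.03  0.07 -0.02] shift units (now) [0.04 0.26 1.95] shift units after turn [0.02 0.27 1.95]
```

View pics/w6.png

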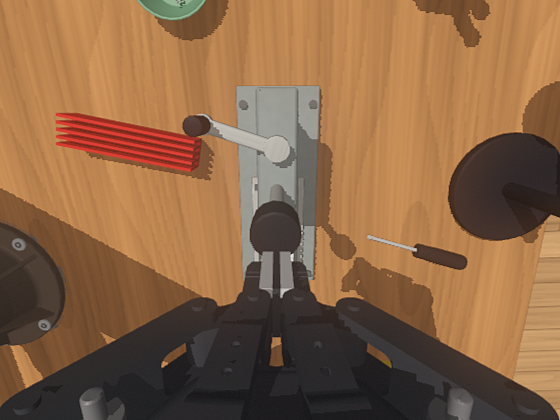

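```bash
python3 -m pendant '[[0.03,0.07,-0.02,0.02,0.27,0.5,-1],[0,0,0,0,0,1,-1],[0,0,0,0,0,0.5,-1],[0,0,0,0,0,0,-1],[0,0,0,0,0,0.3,-1],[0,0,0,0,0,0.3,-1],[0,0,0,0,0,0.3,-1],[0,0,0,0,0,0,-1]]'
python3 - <<'E'
from h import *
goto(515.6,185.5,245,-0.0503)
E
```

```text
clock: 18.9
tool_pos: [516.8, 182.4, 291.1]
tcp_rot: [-3.14, -0.005, -0.054]
contact_force: [-0.3, 0.3, -0.6]
grip_width: 0.001
pos [516.8 182.4 291.1] rpy [-3.14  -0.005 -0.054] F [-0.3  0.3 -0.6] w 0.001 t 18.9
turn units [-0.01 -0.04 -0.03] shift units (now) [-0.08 -0.15  2.31] shift units after turn [-0.07 -0.15  2.31]
```

```bash
python3 -m pendant '[[0,-0.04,-0.03,-0.07,-0.15,0.2,-1],[0,0,0,0,0,0.4,-1],[0,0,0,0,0,0.4,-1],[0,0,0,0,0,0.4,-1],[0,0,0,0,0,0.4,-1]]'
python3 - <<'E'
from h import *
goto(515.6,185.5,245,-0.0503)
p,W,M,o=look('s7',cam='side');cv2.imwrite('pics/s7c.png',cv2.resize(p[100:260,250:410],None,fx=4,fy=4,interpolation=2))
E
```

```text
clock: 19.4
tool_pos: [516.0, 185.9, 254.0]
tcp_rot: [-3.14, -0.002, -0.049]
contact_force: [0.5, -0.8, 3.1]
grip_width: -0.004
pos [516.  185.9 254. ] rpy [-3.14e+00 -2.00e-03 -4.90e-02] F [ 0.5 -0.8  3.1] w -0.004 t 19.4
turn units [-0.01 -0.01  0.01] shift units (now) [-0.02  0.02  0.45] shift units after turn [-0.02  0.02  0.45]
```

View pics/s7c.png

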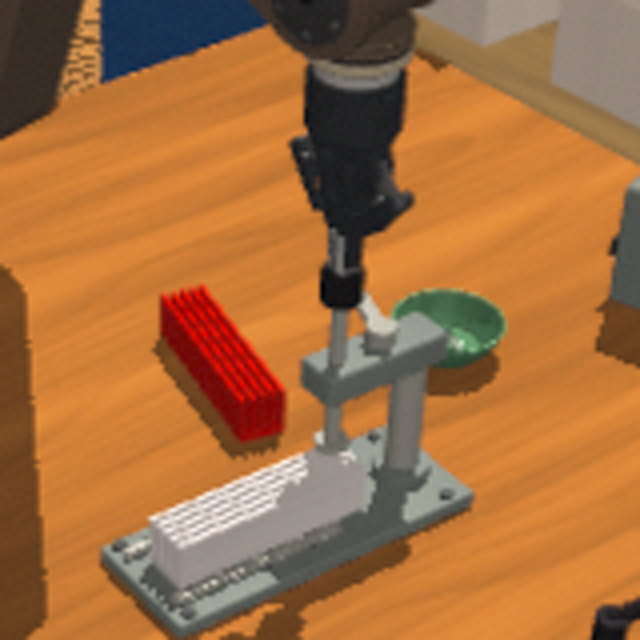

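```bash
python3 -m pendant '[[0,0,0,0,0,0.15,-1],[0,0,0,0,0,0.15,-1],[0,0,0,0,0,0.1,-1],[0,0,0,0,0,0.1,-1]]';python3 -m pendant '[[0,0,0,0,0,0.05,-1],[0,0,0,0,0,0.05,-1]]'
```

```text
clock: 19.85
tool_pos: [515.7, 185.9, 241.4]
tcp_rot: [-3.14, 0.001, -0.049]
contact_force: [-1.0, -0.8, 1.2]
grip_width: -0.001
clock: 20.05
tool_pos: [515.6, 185.8, 239.3]
tcp_rot: [-3.14, 0.0, -0.049]
contact_force: [-0.2, -0.3, 3.1]
grip_width: -0.003
```

```bash
python3 -m pendant '[[0,0,0,0,0,0.04,-1],[0,0,0,0,0,0,-1]]';python3 -m pendant '[[0,0,0,0,0,0.04,-1],[0,0,0,0,0,0,-1]]'
```

```text
clock: 20.25
tool_pos: [515.6, 185.9, 238.4]
tcp_rot: [-3.14, 0.0, -0.049]
contact_force: [0.4, 0.3, 0.4]
grip_width: 0.001
clock: 20.45
tool_pos: [515.7, 185.9, 238.1]
tcp_rot: [-3.14, -0.0, -0.049]
contact_force: [-0.3, 0.4, -0.8]
grip_width: -0.003
```

```bash
python3 -m pendant '[[0,0,0,0,0,0.05,-1]]';python3 -m pendant '[[0,0,0,0,0,0.05,-1]]';python3 -m pendant '[[0,0,0,0,0,0.05,-1]]'
```

```text
clock: 20.55
tool_pos: [515.8, 186.0, 238.0]
tcp_rot: [-3.139, -0.001, -0.049]
contact_force: [-4.8, -1.6, 17.7]
grip_width: 0.003
clock: 20.65
tool_pos: [515.8, 186.0, 238.0]
tcp_rot: [-3.139, -0.002, -0.049]
contact_force: [-5.0, -2.1, 14.3]
grip_width: 0.002
clock: 20.75
tool_pos: [515.8, 186.0, 238.0]
tcp_rot: [-3.139, -0.003, -0.049]
contact_force: [-3.0, -1.1, 11.2]
grip_width: -0.001
```

```bash
python3 -m pendant '[[0,0,0,0,0,-0.3,-1],[0,0,0,0,0,-0.8,-1],[0,0,0,0,0,-1,-1],[0,0,0,0,0,-1,1],[0,0,-0.6,0,0,-1,1],[0,0,-0.8,0,0,-0.5,1],[0,0,-0.8,0,0,0,1],[0,0,-0.8,0,0,0,1],[0,0,-0.8,0,0,0,1],[0,0,-0.8,0,0,0,1],[0,0,-0.8,0,0,0,1],[0,0,-0.8,0,0,0,1],[0,0,-0.8,0,0,0,1],[0,0,-0.8,0,0,0,1],[0,0,-0.4,0,0,0,1],[0,0,0,0,0,0,1]]'
python3 - <<'E'
from h import *
goto(448.3,258.4,300,1.19)
look('s8',cam='side')
E
```

```text
clock: 22.35
tool_pos: [515.2, 186.4, 335.0]
tcp_rot: [3.141, -0.004, 1.232]
contact_force: [-0.2, -0.7, -0.3]
grip_width: 0.995
pos [515.2 186.4 335. ] rpy [ 3.141 -0.004  1.232] F [-0.2 -0.7 -0.3] w 0.995 t 22.35
turn units [ 0.   -0.03  0.28] shift units (now) [ 2.28 -4.35  1.76] shift units after turn [ 2.1  -4.44  1.75]
```

```bash
cat > st.py <<'E'
from h import *
o2=np.array([512.6,125.]);a=-0.0503; R=np.array([[np.cos(a),np.sin(a)],[-np.sin(a),np.cos(a)]])
def stand(name,nets=(),cam='wrist'):
    p,W,M,o=look(name,nets,cam)
    X=W.reshape(-1,3); X=X[np.isfinite(X[:,0])]
    return np.c_[(X[:,:2]-o2)@R.T,X[:,2]]
def grip(S):
    G=S[(S[:,2]>208)&(S[:,2]<224)&(S[:,0]>-95)&(S[:,0]<30)&(S[:,1]>88)&(S[:,1]<200)]
    if len(G)<5: print('no grip'); return
    c=(G.min(0)+G.max(0))/2; print('grip top',len(G),G.min(0).round(1),G.max(0).round(1),'med',np.median(G,0).round(1),'world',(R.T@np.median(G,0)[:2]+o2).round(1))
    m=np.median(G,0); print('theta',np.arctan2(m[1]-105.5,-m[0]).round(3))
E
python3 - <<'E'
from st import *
S=stand('w8',['clamp_grip']); grip(S)
K=S[(S[:,2]>225)&(S[:,2]<250)&(abs(S[:,0])<40)&(S[:,1]>20)&(S[:,1]<100)]
if len(K): print('knob',len(K),K.min(0).round(1),K.max(0).round(1))
P=S[(S[:,2]>180)&(S[:,2]<200)&(abs(S[:,0])<14)&(S[:,1]>88)&(S[:,1]<125)]
if len(P): print('pivot',len(P),P.min(0).round(1),P.max(0).round(1))
E
```

```text
clamp_grip 0.59 [477. 244. 183.] [320. 133.]
clamp_grip 0.39 [505.  96.  56.] [210. 184.]
grip top 447 [-80.5 121.4 208.1] [-63.2 138.9 218.8] med [-71.9 129.5 216.7] world [447.3 257.9]
theta 0.322
knob 1563 [-18.4  44.4 225.1] [ 16.3  79.9 240. ]
pivot 570 [-13.9  94.5 180. ] [ 11.9 119.4 183.8]
```

View pics/w8.png

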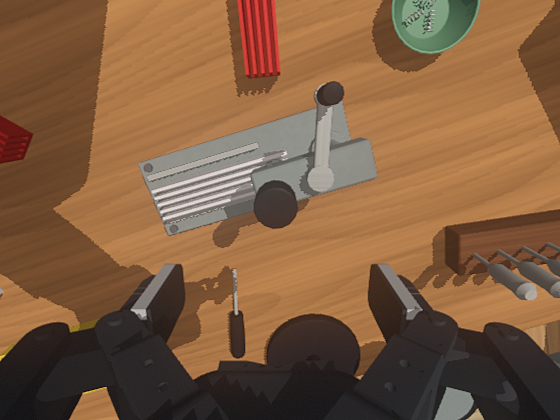

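```bash
python3 -m pendant '[[0,-0.03,0.28,0.4,-0.8,0,1],[0,0,0,0.45,-0.9,0,1],[0,0,0,0.4,-0.9,0,1],[0,0,0,0.4,-0.9,0,1],[0,0,0,0.4,-0.9,0,1],[0,0,0,0,0,0.5,1],[0,0,0,0,0,0.5,1],[0,0,0,0,0,0,1]]'
python3 - <<'E'
from h import *
goto(447.8,258.1,240,1.19)
E
```

```text
clock: 23.35
tool_pos: [447.0, 258.6, 313.1]
tcp_rot: [3.141, 0.001, 1.176]
contact_force: [0.4, -0.2, -0.7]
grip_width: 1.0
pos [447.  258.6 313.1] rpy [3.141e+00 1.000e-03 1.176e+00] F [ 0.4 -0.2 -0.7] w 1.0 t 23.35
turn units [ 0.    0.01 -0.09] shift units (now) [-0.    0.04  3.66] shift units after turn [-0.01  0.05  3.66]
```

```bash
python3 -m pendant '[[0,0,-0.09,0,0.05,0.9,1],[0,0,0,0,0,0.9,1],[0,0,0,0,0,0.9,1],[0,0,0,0,0,0.9,1],[0,0,0,0,0,0,1],[0,0,0,0,0,0,1]]'
python3 - <<'E'
from h import *
goto(447.8,258.1,187,1.19)
E
```

```text
clock: 23.95
tool_pos: [451.5, 254.8, 238.0]
tcp_rot: [3.141, 0.002, 1.184]
contact_force: [0.0, -0.1, 0.4]
grip_width: 0.999
pos [451.5 254.8 238. ] rpy [3.141e+00 2.000e-03 1.184e+00] F [ 0.  -0.1  0.4] w 0.999 t 23.95
turn units [ 0.    0.01 -0.04] shift units (now) [ 0.08 -0.24  2.55] shift units after turn [ 0.08 -0.23  2.55]
```

```bash
python3 -m pendant '[[0,0,-0.04,0.08,-0.24,0.5,1],[0,0,0,0,0,0.6,1],[0,0,0,0,0,0.6,1],[0,0,0,0,-0.05,0.5,1],[0,0,0,0,0,0,1],[0,0,0,0,0,0,1]]'
python3 - <<'E'
from h import *
goto(447.8,258.1,187,1.19)
E
```

```text
clock: 24.55
tool_pos: [447.3, 258.8, 192.4]
tcp_rot: [3.139, -0.001, 1.19]
contact_force: [-0.0, 0.3, -0.0]
grip_width: 0.998
pos [447.3 258.8 192.4] rpy [ 3.139e+00 -1.000e-03  1.190e+00] F [-0.   0.3 -0. ] w 0.998 t 24.55
turn units [ 0.02 -0.   -0.  ] shift units (now) [-0.02  0.04  0.27] shift units after turn [-0.02  0.04  0.27]
```

```bash
python3 -m pendant '[[0,0,0,0,0,0.22,1],[0,0,0,0,0,0,-0.5],[0,0,0,0,0,0,-0.5],[0,0,0,0,0,0,-0.5],[0,0,0,0,0,0,-0.5],[0,0,0,0,0,0,-0.5],[0,0,0,0,0,0,-0.5],[0,0,0,0,0,0,-0.5],[0,0,0,0,0,0,-0.5]]' 20
python3 - <<'E'
from st import *
goto(447.8,258.1,187,1.19)
S=stand('w9',['clamp_grip']); stand('s9',cam='side')
p=cv2.imread('pics/s9.png');cv2.imwrite('pics/s9c.png',cv2.resize(p[80:240,270:430],None,fx=4,fy=4,interpolation=2))
E
```

```text
clock: 25.45
tool_pos: [447.9, 259.1, 189.1]
tcp_rot: [3.137, -0.003, 1.19]
contact_force: [0.9, 0.1, 0.0]
grip_width: 0.253
pos [447.9 259.1 189.1] rpy [ 3.137e+00 -3.000e-03  1.190e+00] F [0.9 0.1 0. ] w 0.253 t 25.45
turn units [ 0.03 -0.02  0.  ] shift units (now) [-0.05  0.01  0.1 ] shift units after turn [-0.05  0.01  0.1 ]
clamp_grip 0.61 [446. 254. 188.] [265. 265.]
```

View pics/w9.png

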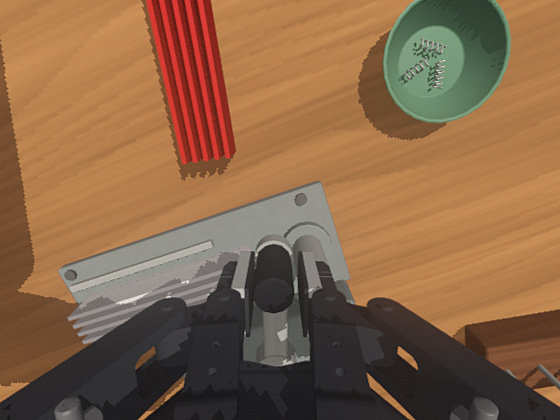

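View pics/s9c.png

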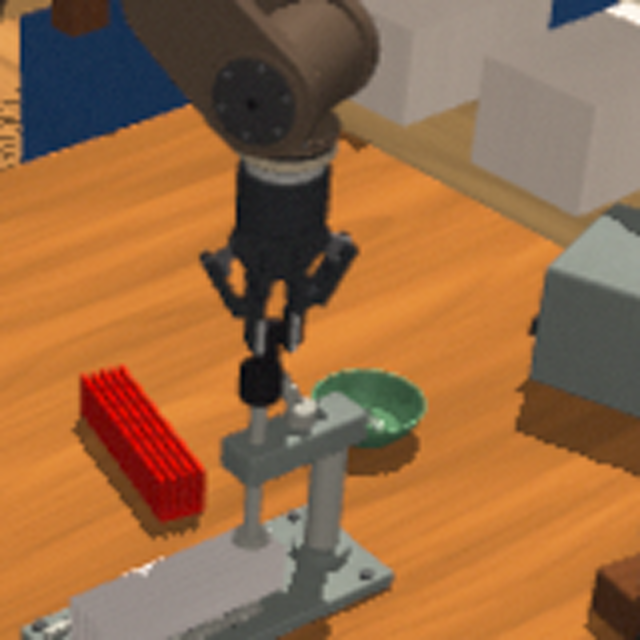

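```bash
cat >> st.py <<'E'
def tgt(th):
    s=np.array([-75*np.cos(th),106+75*np.sin(th)]); w=R.T@s+o2
    T,_=tool(); q=R@(T[:2,3]-o2); print('tcp stand',q.round(1),'theta now',np.arctan2(q[1]-106,-q[0]).round(3),'r',np.hypot(q[0],q[1]-106).round(1))
    goto(w[0],w[1],187.5,np.pi/2-th+a)
E
python3 -m pendant '[[0,0,0.67,0.37,0.02,0,-0.5],[0,0,0.67,0.37,0.02,0,-0.5],[0,0,0.67,0.37,0.02,0,-0.5]]'
python3 -c "
from st import *
tgt(0.75)"
```

```text
clock: 25.95
tool_pos: [458.4, 276.8, 188.9]
tcp_rot: [3.138, 0.0, 0.88]
contact_force: [-2.5, -4.1, 2.2]
grip_width: 0.249
tcp stand [-61.8 148.9] theta now 0.607 r 75.2
pos [458.4 276.8 188.9] rpy [3.138 0.    0.88 ] F [-2.5 -4.1  2.2] w 0.249 t 25.95
turn units [0.02 0.   0.73] shift units (now) [0.54 0.03 0.07] shift units after turn [ 0.54 -0.03  0.07]
```

```bash
python3 -m pendant '[[0.02,0,0.67,0.38,0.01,0.03,-0.5],[0,0,0.67,0.38,0.02,0,-0.5],[0,0,0.67,0.38,0.02,0,-0.5]]'
python3 -c "
from st import *
tgt(1.2)"
```

```text
clock: 26.25
tool_pos: [474.0, 291.7, 188.2]
tcp_rot: [3.141, 0.005, 0.566]
contact_force: [-3.2, -3.5, 2.7]
grip_width: 0.251
tcp stand [-46.9 164.5] theta now 0.895 r 75.0
pos [474.  291.7 188.2] rpy [3.141 0.005 0.566] F [-3.2 -3.5  2.7] w 0.251 t 26.25
turn units [0.01 0.03 1.63] shift units (now) [1.13 0.1  0.03] shift units after turn [ 1.13 -0.17  0.04]
```

```bash
python3 -m pendant '[[0,0.02,0.55,0.38,0.01,0.02,-0.5],[0,0,0.55,0.38,0.02,0,-0.5],[0,0,0.55,0.38,0.02,0,-0.5]]'
python3 -c "
from st import *
tgt(1.47)"
```

```text
clock: 26.55
tool_pos: [493.1, 301.4, 187.5]
tcp_rot: [3.14, 0.007, 0.307]
contact_force: [-5.0, -1.1, 3.5]
grip_width: 0.248
tcp stand [-28.4 175.2] theta now 1.181 r 74.8
pos [493.1 301.4 187.5] rpy [3.14  0.007 0.307] F [-5.  -1.1  3.5] w 0.248 t 26.55
turn units [0.01 0.05 1.71] shift units (now) [ 1.07  0.11 -0.01] shift units after turn [ 1.06 -0.17 -0.  ]
```

```bash
python3 -m pendant '[[0,0.04,0.6,0.36,0.02,0,-0.5],[0,0,0.6,0.34,0.02,0,-0.5],[0,0,0.5,0.3,0.02,0,-0.5]]'
python3 -c "
from st import *
tgt(1.5)"
```

```text
clock: 26.85
tool_pos: [511.6, 304.8, 187.3]
tcp_rot: [3.139, 0.005, 0.041]
contact_force: [-4.5, 0.8, 3.4]
grip_width: 0.245
tcp stand [-10.1 179.5] theta now 1.435 r 74.2
pos [511.6 304.8 187.3] rpy [3.139 0.005 0.041] F [-4.5  0.8  3.4] w 0.245 t 26.85
turn units [0.02 0.03 0.14] shift units (now) [ 0.24 -0.04 -0.01] shift units after turn [ 0.24 -0.05 -0.01]
```

```bash
python3 -m pendant '[[0.02,0.03,0.14,0.2,-0.03,0,-0.5],[0,0,0,0,0,0,-0.5]]'; python3 -m pendant '[[0,0,0,0.1,0,0,-0.5]]'; python3 -m pendant '[[0,0,0,0.08,0,0,-0.5]]'
python3 -c "
from st import *
tgt(1.5)"
```

```text
clock: 27.05
tool_pos: [515.6, 305.5, 187.0]
tcp_rot: [-3.141, 0.002, 0.019]
contact_force: [-0.3, -0.3, 0.3]
grip_width: 0.251
clock: 27.15
tool_pos: [516.6, 305.6, 186.9]
tcp_rot: [-3.141, 0.004, 0.021]
contact_force: [-15.4, 1.1, 6.8]
grip_width: 0.251
clock: 27.25
tool_pos: [516.5, 305.6, 186.8]
tcp_rot: [3.141, 0.008, 0.023]
contact_force: [-13.8, 0.5, 6.9]
grip_width: 0.251
tcp stand [ -5.2 180.6] theta now 1.501 r 74.8
pos [516.5 305.6 186.8] rpy [3.141 0.008 0.023] F [-13.8   0.5   6.9] w 0.251 t 27.25
turn units [0.   0.05 0.01] shift units (now) [-0.01 -0.01 -0.04] shift units after turn [-0.01 -0.01 -0.04]
```

```bash
python3 -m pendant '[[0,0,0,-0.08,0,0,-0.5],[0,0,0,0,0,0,-0.2],[0,0,0,0,0,0,0.3],[0,0,0,0,0,0,1],[0,0,0,0,0,0,1],[0,0,0,0,0,0,1],[0,0,0,0,0,0,1],[0,0,0,0,0,-0.5,1],[0,0,0,0,0,-1,1],[0,0,0,0,0,-1,1],[0,0,0,0,0,-1,1],[0,0,0,0,0,-1,1],[0,0,0,0,0,-1,1],[0,0,0,0,0,-0.5,1],[0,0,0,0,0,0,1],[0,0,0,0,0,0,1]]'
python3 - <<'E'
from st import *
goto(512,250,330,0)
S=stand('w10',['clamp_grip']); grip(S)
K=S[(S[:,2]>225)&(S[:,2]<250)&(abs(S[:,0])<40)&(S[:,1]>20)&(S[:,1]<85)]
if len(K): print('knob',len(K),K.min(0).round(1),K.max(0).round(1))
for c in ['side','top']:
    S=stand(c+'10',cam=c); grip(S)
    K=S[(S[:,2]>225)&(S[:,2]<250)&(abs(S[:,0])<40)&(S[:,1]>20)&(S[:,1]<85)]
    if len(K): print(c,'knob',len(K),K.min(0).round(1),K.max(0).round(1))
    B=S[(abs(S[:,0])<30)&(S[:,2]>52)&(S[:,2]<70)&(S[:,1]>-135)&(S[:,1]<100)]
    if len(B)>10: print(c,'sink',cv2.minAreaRect(B[:,:2].astype(np.float32)),np.percentile(B[:,2],[5,50,95]))
p=cv2.imread('pics/side10.png');cv2.imwrite('pics/s10c.png',cv2.resize(p[80:270,250:430],None,fx=3,fy=3,interpolation=2))
E
```

```text
clock: 28.85
tool_pos: [515.9, 305.4, 315.6]
tcp_rot: [-3.141, 0.004, 0.027]
contact_force: [0.3, 0.5, -0.0]
grip_width: 1.005
pos [515.9 305.4 315.6] rpy [-3.141  0.004  0.027] F [ 0.3  0.5 -0. ] w 1.005 t 28.85
turn units [-0.    0.03  0.18] shift units (now) [-0.27  2.76 -0.72] shift units after turn [-0.2   2.77 -0.72]
clamp_grip 0.83 [518. 267. 180.] [276. 237.]
grip top 399 [-13.9 173.5 208.3] [  3.3 190.7 218.6] med [ -5.4 183.2 216.7] world [516.4 308.3]
theta 1.501
knob 1424 [-17.6  45.4 225. ] [ 17.7  80.8 239.6]
grip top 26 [-16.7 173.1 208.8] [  5.  189.7 219.9] med [ -1.6 180.5 215.7] world [520.1 305.3]
theta 1.549
side knob 90 [-19.1  39.5 225.4] [ 18.2  80.5 242.8]
side sink ((2.5307178497314453, -12.437255859375), (191.88290405273438, 52.31987380981445), 89.33457946777344) [53.50263115 60.30298491 65.74563291]
grip top 18 [-15.8 171.8 209.6] [ -0.7 182.9 221.7] med [ -8.  177.  216.7] world [513.5 302.2]
theta 1.459
top knob 122 [-21.4  43.3 226.9] [ 12.   79.6 242.9]
top sink ((-2.5570449829101562, -13.473594665527344), (188.55848693847656, 45.286460876464844), 89.81205749511719) [53.45930719 60.72693003 66.12778658]
```

View pics/w10.png

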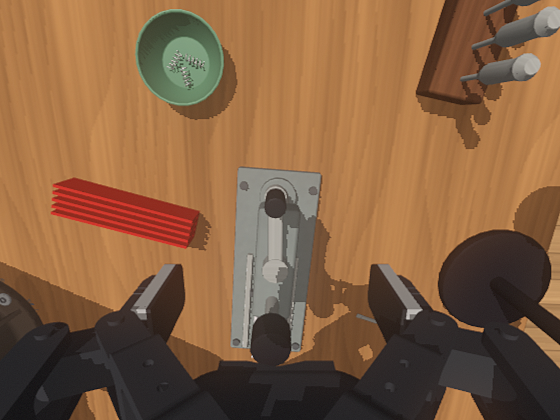

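View pics/s10c.png

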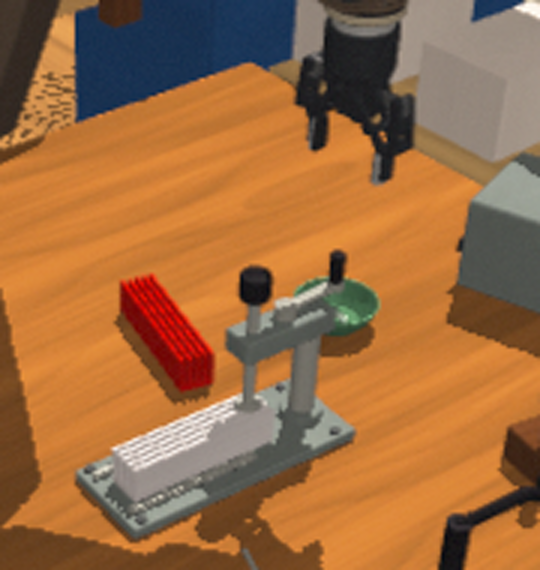

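View pics/top10.png

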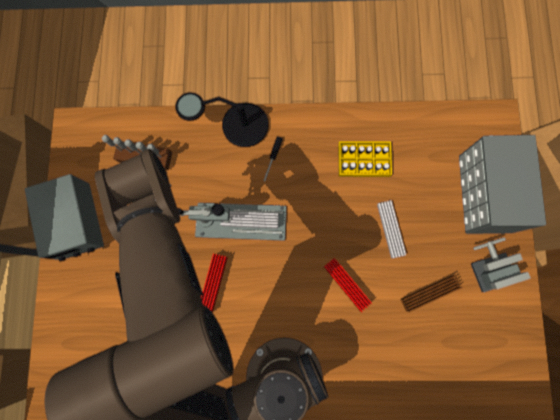

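The three final views agree. The lever is at about 1.5 rad over the column (grip at wrist pixel (275,203)). The foot is on the fins, the sink is between the rails, the bystanders are unmoved, and the gripper is clear of everything.

```bash
python3 -c "
from bench import bot
print(bot.job_done())"
```

```text
the job is handed in; nothing more can be done
None
```

I laid the tall heat sink in the bed and lowered the stop until its foot rested on the fins. I then swung the clamp to its end stop and handed the job in at about 29 s on the robot's clock. No verdict was reported.

**Last checks:**
- **Heat sink:** Lying flat with its fin tops at about 61 mm. In the last wrist view of it, just after release, it sat about 1 mm off centre. It is in line with the bed within about 0.01 rad, and the foot's centre is about 23 mm in from its end.
- **Stop:** The knob top is at about 238 mm, which matches the foot resting on the fins. The push onto the fins peaked at about 18 N, measured at the wrist.
- **Clamp:** The lever is at about 1.50 rad. Contact at the end stop was about 15 N.
- **Bystanders:** They look unmoved in the top view; I compared this by eye and did not measure it.
- **Robot:** The gripper is well clear and reads no contact force.

**Disagreements:** The side and top cameras put the heat sink at +2.5 mm and −2.6 mm across the bed, and the lever at 1.55 and 1.46 rad. Both spreads are about what their calibration allows and are within tolerance. No check failed.

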